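# Shut and bolt the plywood transport case

## Robot

A 6-joint arm with a two-finger parallel gripper is mounted at the origin on the work surface. World frame = base frame: x ahead of the robot, y to its left, z up, the work surface at z = 0. Lengths are in m, angles in rad, forces in N, time in s.
With the tool pointing down it reaches from about 0.25 to 0.725 m from the base axis. Payload 4 kg.
Tool frame: the origin (TCP) lies midway between the tips of the shut fingers; the grasp point (between the pads) lies 19 mm behind it; z points along the fingers, y is the direction in which the jaws open and shut (so a half turn about z gives the same grasp; the last joint's range is limited). The gripper opens to 85 mm and grips with 20 to 120 N. Pads are 22 mm wide; open, the fingers measure 114 mm over their backs; the gripper's body (76 mm by 85 mm) begins 54 mm behind the grasp point. The pads swing forward as they close: fully open they stand 13 mm farther back than shut.
Start: joints at [-1.262, 0.241, 0.005, 1.335, 0, 1.571], TCP at [0.152, -0.476, 0.231] pointing down, gripper open.
Joint ranges: [-2.72, 2.72], [-1.05, 1.87], [-1.09, 1.28], [-1.99, 2.15], [-1.42, 1.44], [-3.14, 3.14]. Speed limits (rad/s): [2.79, 2.79, 3.14, 3.14, 3.14, 3.14].

## Interface

Orientations are given as a unit quaternion [x, y, z, w].
In Python, from plant import r, eyes, job_done, spotter gives the robot as it stands.
- The arm moves only by the tool jog_arm, never from a script. Its argument "series" is a list of rows, each an object of numbers: "tx", "ty", "tz": the shift along the tool's x, y, z in m; "wx", "wy", "wz": the turn, a rotation vector about the tool's x, y, z in degrees; "grip": the finger opening in m, from 0 to 0.0854. In form: [{"tx": .., "ty": .., "tz": .., "wx": .., "wy": .., "wz": .., "grip": ..}, ...]. A call has 1 to 20 rows; each row is the pose to reach, as a shift and turn from the pose commanded when the call began, along the tool's axes at that moment; what a row does not reach only later rows make up. A row lasts 1/10 s, in which the tool goes at most 50 mm and 8.59 degrees, less where a joint would pass 70% of its speed; a pose out of reach is approached as far as the arm can. A call with a gripper value outside its range is refused whole. The fingers move at their own pace and stop on an object; the grip force is fixed at half the most. Time passes only in rows, so rows that repeat a pose let the fingers close. It gives the time, the measured TCP pose, the force and the opening at its end, in the units of the state.
- r.observe(): the state, without advancing time (a new reading comes with each control period).
- eyes.grab_frame(name): name is "scene" or "top" or "wrist"; returns a dict with "image" (420x560x3 uint8, red, green, blue), "depth" (420x560 float32, m along the optical axis (not along the pixel's ray), 0 where there is no reading), "mtx" (3x3 intrinsics, pixels), "distortion" ([k1, k2, p1, p2, k3] as OpenCV has them; the pictures are not rectified), "rvec" (rotation vector, rad) and "tvec" (3), from world to camera coordinates, as OpenCV has them; the wrist camera has in their place "tool_from_camera" (4x4, takes a point from camera to tool coordinates, whose origin is the TCP and whose axes are the flange's). Camera axes: x right, y down, z forward; pixel columns grow to the right and rows downward; lengths in m; the calibration is good to about 2 mm. A picture is of the moment at which its call begins: read the wrist's pose just before it.
- job_done(): hands the job in, once; it reports no verdict.
Trained networks look in the newest picture that a camera, given by its name, has taken for a name from the list of things; names that differ only in an ending like _2 or _b are one class to them, and where a whole thing is asked for, a point or a joint stands for the part that bears it (a point fixed in the world has none). Each returns a list of dicts, best first, with "confidence" (0 to 1); they miss things now and then, are a little off and sometimes report something else, mostly with a low value. They report only what shows in the picture. A call takes as long as a camera call.
- spotter.search_frame(query, camera): "at" ([x, y, z] in m, in world coordinates, good to about 4 mm: the middle of the surface that is visible of it).
The state is a dict: "clock": time; "joint_pos": joint angles; "qvel": joint speeds; "joint_torque": joint torques, N m; "tool_pos": TCP position; "eef_rot": TCP orientation; "force": force on the tool from outside, world axes, zero at the start; "ft_torque": the same for the moment, N m; "grip_width": finger opening in m.
Only numpy, scipy, OpenCV 4.12 (cv2) and the standard library are available. Lean on these libraries where they do the work, as an engineer would, in place of code of your own. Each camera call takes 0.05 s, during which the arm holds its last target. There are 200 camera calls.

## Task

Press the case's lid fully shut, then push the bolt's upright handle along its slot until the bolt is fully home in the keeper, and push the handle over sideways into the end notch so that it lies down and locks. Push only: lift nothing, do not swing the lid further open, and leave the things standing on and around the case where they are.

Things in the scene. Friction and masses are not known exactly. Their poses are not given: they have to be found in the camera images.
- case: Plywood transport case with aluminium edges, fixed to the bench: 280 mm (its x) by 400 mm (its y) by 140 mm high. Origin at the centre of its underside, z up. Its top is a fixed deck from y = +92 to +200 mm and a lid from y = -196 to +90 mm, flush with the deck when shut. A steel barrel bolt lies on the lid along x = 0, parallel to the case's y axis; its keeper stands on the deck.
- lid (a joint): Lid angle (rad): 0 = shut, positive = open. A 12 mm board hinged along the case's x axis at y = -196, z = 140 mm; its free edge is beside the deck. Starts ajar at 0.13 to 0.26. A stiff hinge keeps it at any angle, and shut once pressed shut; pressing at the free edge takes 3 to 6 N. If the bolt is pushed out with the lid ajar, it passes over the keeper and keeps the lid from shutting.
- lid_edge (a point): A clear spot on the lid's top surface to press on, 24 mm in from the free edge and 85 mm to the case's -x side of the bolt. It moves with the lid; with the lid shut it is at case x = -85, y = +66, z = 140 mm.
- bolt (a joint): How far the bolt has been pushed towards the keeper (m): 0 = withdrawn, 0.060 = fully home against its stop. Starts at 0 to 0.012. It moves along the case's +y (lid shut), takes about 3 N (somewhat more if pushed askew) and stays where it is left. Its barrel is 24 mm wide and 140 mm long, its top 26.5 mm above the lid, from case y = -71 to +69 mm.
- handle (a joint): Turn of the bolt's handle about the bolt's axis (rad): about 0 = upright (play 0.1 to 0.2), 1.45 = lying over to the case's -x side in the notch. The slot is an L: straight along the barrel's top, then at the keeper end a 13 mm wide notch to -x. The handle turns only in about the last 2 mm of the bolt's travel and then locks it. It takes about 1 N at the knob and stays where it is left.
- knob (a point): Centre of the steel ball knob, 20 mm in diameter, on the handle's 8 mm stem, 38 mm from the bolt's axis, which is 14.5 mm above the lid's top. With the lid shut and the handle upright the knob is at case x = 0, y = -31 mm + the bolt's value, z = 192.5 mm; with the handle down (1.45) it is at case x = -38, z = 159 mm.
- keeper_mouth (a point): Centre of the keeper's mouth, on the bolt's axis: case x = 0, y = +101, z = 154.5 mm. The keeper is an arched steel staple on the deck, 24 mm wide (60 mm over its feet), 28.5 mm high, from y = +101 to +121 mm.
- tape_mid (a point): Roll of masking tape lying on the deck: 76 mm across, 25 mm high; centre. Leave alone.
- jar_mid (a point): Small glass jar with a screw lid on the deck: 55 mm across, 54 mm high; centre. It and the tape roll stand one at each side of the keeper. Leave alone.
- glue_mid (a point): Glue bottle on the bench: 54 mm across, 150 mm high; centre. Leave alone.
- mug_mid (a point): Mug on the bench: 76 mm across, 90 mm high, with a handle; centre. Leave alone.
- file_grip (a point): Hand file with a wooden handle lying on the bench, 210 mm long; middle of its handle. Leave alone.
- saw_mid (a point): Coping saw lying flat on the bench, 290 by 120 mm; middle of its frame. Leave alone.

How it is judged:
By the outcome, as a careful person would: the job done as asked, in the order asked, and still so for the second after the job is handed in, with the robot touching nothing.
It also fails if it takes over 45 s, if anything falls off the work surface, if the arm or the gripper's body presses on something with over 40 N, if the wrist force passes 120 N, or if a joint passes its speed limit or range.

## Working session

There is one attempt and no reset: what is moved stays moved. The work goes in short steps, Python scripts to look and compute and a tool call to move; the robot and the scene stay as the last step left them, time stands still between calls to the robot, and variables do not carry over. Pictures are saved under pics/ and viewed, about 8 in all and at most 12, crops included, and the job is handed in when it is done.

Besides the shell and the picture viewer there is one more tool, called after ">>>" by a JSON object that holds its "op" and its "data", one argument or row to a line. jog_arm: Moves the arm, as the interface text tells. Its arguments: {"type":"object","properties":{"series":{"type":"array"}},"required":["series"]}

```bash
mkdir -p pics
python3 - <<'E'
from plant import r, eyes, spotter
import cv2,numpy as np
s=r.observe(); print({k:np.round(s[k],3).tolist() for k in ('clock','tool_pos','eef_rot','force','grip_width')})
for c in ('top','scene'):
    f=eyes.grab_frame(c); cv2.imwrite(f'pics/{c}0.png',f['image'][:,:,::-1])
    np.savez(f'{c}0.npz',**f)
    for q in ('case','lid_edge','knob','keeper_mouth','tape_mid','jar_mid','glue_mid','mug_mid','file_grip','saw_mid'):
        print(c,q,[(np.round(d['at'],3).tolist(),round(d['confidence'],2)) for d in spotter.search_frame(q,c)[:2]])
E
```

```text
{'clock': 0.0, 'tool_pos': [0.152, -0.476, 0.23], 'eef_rot': [0.988, 0.154, -0.0, -0.001], 'force': [-1.112, -0.636, -0.262], 'grip_width': 0.085}
top case [([0.505, 0.039, 0.158], 0.64)]
top lid_edge [([0.506, -0.003, 0.169], 0.85), ([0.519, 0.006, 0.226], 0.51)]
top knob []
top keeper_mouth [([0.505, 0.039, 0.156], 0.8)]
top tape_mid [([0.59, 0.198, 0.168], 0.56)]
top jar_mid [([0.421, 0.179, 0.193], 0.65)]
top glue_mid [([0.53, -0.223, 0.099], 0.61)]
top mug_mid [([0.416, -0.244, 0.037], 0.6), ([0.42, 0.179, 0.19], 0.45)]
top file_grip [([0.71, 0.004, 0.022], 0.63)]
top saw_mid [([0.473, 0.319, 0.011], 0.6)]
scene case [([0.629, 0.044, 0.137], 0.94), ([0.517, 0.013, 0.205], 0.48)]
scene lid_edge [([0.546, -0.008, 0.165], 0.82)]
scene knob [([0.516, 0.004, 0.226], 0.53)]
scene keeper_mouth [([0.627, 0.046, 0.144], 0.95), ([0.44, 0.186, 0.178], 0.41)]
scene tape_mid [([0.604, 0.196, 0.161], 0.73), ([0.438, 0.183, 0.178], 0.16)]
scene jar_mid [([0.44, 0.187, 0.179], 0.75)]
scene glue_mid [([0.558, -0.231, 0.077], 0.96), ([0.439, 0.185, 0.182], 0.2)]
scene mug_mid [([0.431, -0.23, 0.067], 0.78)]
scene file_grip [([0.717, 0.012, 0.019], 0.77)]
scene saw_mid [([0.562, 0.373, 0.011], 0.92)]
```

View pics/top0.png

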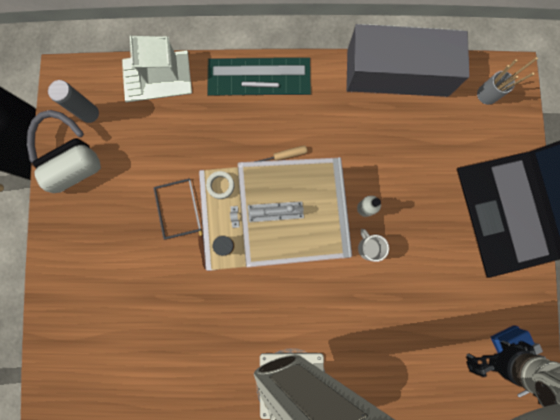

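View pics/scene0.png

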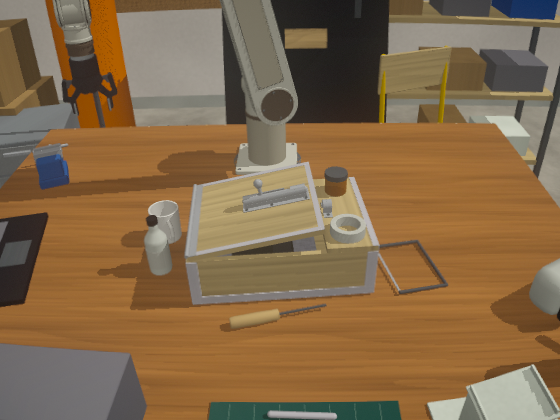

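The top view has image up = world +x and left = +y. The deck, with the jar at (222,245) and the tape at (220,185), is on the +y side. The lid's hinge is at -y, and the bolt runs roughly along y at rows 210-215. So the case frame is close to the world frame, with a small yaw. Next I'll fit the pose from depth.

```bash
cat > h.py <<'E'
import numpy as np,cv2
from scipy.spatial.transform import Rotation as R
def cloud(f,T=None):
    d=f['depth']; v,u=np.nonzero(d>0)
    p=cv2.undistortPoints(np.c_[u,v].astype(float).reshape(-1,1,2),f['mtx'],f['distortion']).reshape(-1,2)
    z=d[v,u]; c=np.c_[p*z[:,None],z]
    if T is None:
        M=cv2.Rodrigues(np.asarray(f['rvec'],float))[0]; w=(c-np.ravel(f['tvec']))@M
    else: w=c@T[:3,:3].T+T[:3,3]
    return w,u,v
E
python3 - <<'E'
from h import *
for c in ('top','scene'):
    f=dict(np.load(c+'0.npz')); w,u,v=cloud(f)
    b=w[(w[:,2]>.1)&(w[:,2]<.25)&(abs(w[:,0]-.5)<.25)&(abs(w[:,1]-.05)<.3)]
    # occupancy grid cleans strays
    g=np.zeros((300,350),np.uint8); ij=((b[:,:2]-[.2,-.25])/.002).astype(int); ok=(ij>=0).all(1)&(ij[:,0]<300)&(ij[:,1]<350); g[ij[ok,0],ij[ok,1]]=1
    g=cv2.morphologyEx(cv2.morphologyEx(g,cv2.MORPH_CLOSE,np.ones((5,5))),cv2.MORPH_OPEN,np.ones((13,13)))
    n,l,st,_=cv2.connectedComponentsWithStats(g); k=1+st[1:,4].argmax()
    i,j=np.nonzero(l==k); (cx,cy),sz,a=cv2.minAreaRect(np.c_[i,j].astype(np.float32)*.002+np.float32([.2,-.25]))
    print(c,cx,cy,sz,a)
    dk=b[(abs(b[:,2]-.14)<.012)&(b[:,1]>.15)]; print('deck z',np.median(dk[:,2]) )
    t=b[(b[:,2]>.2)]; print('high',len(t),t.mean(0) if len(t) else '', t[t[:,2].argsort()[-8:]].round(3).tolist())
E
```

```text
top 0.5112254023551941 0.04570503532886505 (0.27931860089302063, 0.40332114696502686) 4.899077892303467
deck z 0.14013160403230238
high 216 [0.51111528 0.06466767 0.21096544] [[0.522, 0.007, 0.229], [0.512, 0.002, 0.23], [0.517, -0.001, 0.231], [0.52, 0.002, 0.231], [0.514, 0.005, 0.231], [0.514, 0.007, 0.231], [0.517, 0.005, 0.231], [0.514, 0.002, 0.232]]
scene 0.5114880800247192 0.05095778405666351 (0.28616246581077576, 0.4034343957901001) 4.714746475219727
deck z 0.141282963204687
high 276 [0.51577817 0.06256643 0.21060787] [[0.519, 0.01, 0.231], [0.519, 0.012, 0.231], [0.52, 0.008, 0.231], [0.517, 0.006, 0.232], [0.513, 0.005, 0.232], [0.517, 0.01, 0.232], [0.514, 0.008, 0.233], [0.515, 0.01, 0.233]]
```

```bash
cat >> h.py <<'E'
C=np.array([.5115,.048,0]); YAW=4.8
RC=R.from_euler('z',YAW,degrees=True)
Q=RC*R.from_quat([1,0,0,0])           # tool down, tool x=case x, tool y=-case y
def to_case(p): return RC.inv().apply(np.asarray(p)-C)
def plan(s,*targets):
    q=R.from_quat(s['eef_rot']); p0=np.asarray(s['tool_pos'])
    print('case pos',to_case(p0).round(4),'F case',RC.inv().apply(s['force']).round(1),'t',s['clock'])
    for t in targets:
        print(t,'shift',q.inv().apply(C+RC.apply(t)-p0).round(4),'turn',(q.inv()*Q).as_rotvec(degrees=True).round(2))
E
python3 - <<'E'
from h import *; from plant import r
s=r.observe(); plan(s,[-.085,-.2,.32],[-.085,.066,.26])
w,u,v=cloud(dict(np.load('top0.npz'))); c=to_case(w)
# lid angle from lid surface away from bolt
m=(abs(abs(c[:,0])-.08)<.03)&(c[:,1]>-.15)&(c[:,1]<.07)&(c[:,2]>.13)&(c[:,2]<.23)
k=np.polyfit(c[m,1]+.196,c[m,2]-.14,1); print('lid slope',k, np.arctan(k[0]))
a=np.arctan(k[0])
from numpy import cos,sin
top=c[(abs(c[:,0])<.015)&(c[:,2]>.215)&(c[:,1]<0)]; print('knob',top.mean(0))
E
```

```text
case pos [-0.4022 -0.4924  0.2313] F case [ 0.1 -0.1  0.3] t 1.1
[-0.085, -0.2, 0.32] shift [ 0.3744 -0.2143 -0.0887] turn [ 0.   -0.   12.89]
[-0.085, 0.066, 0.26] shift [ 0.4338 -0.4736 -0.0287] turn [ 0.   -0.   12.89]
lid slope [0.17813368 0.00086538] 0.1762846011105389
knob [ 0.00092399 -0.04451787  0.22703535]
```

>>> {"op": "jog_arm", "data": {
  "series": [
    {"tx": 0.05,"ty": -0.03,"tz": -0.05,"grip": 0},
    {"tx": 0.09,"ty": -0.05,"tz": -0.085,"wz": 6,"grip": 0},
    {"tx": 0.374,"ty": -0.214,"tz": -0.089,"wz": 12.9,"grip": 0},
    {"tx": 0.374,"ty": -0.214,"tz": -0.089,"wz": 12.9,"grip": 0},
    {"tx": 0.374,"ty": -0.214,"tz": -0.089,"wz": 12.9,"grip": 0},
    {"tx": 0.374,"ty": -0.214,"tz": -0.089,"wz": 12.9,"grip": 0},
    {"tx": 0.374,"ty": -0.214,"tz": -0.089,"wz": 12.9,"grip": 0},
    {"tx": 0.374,"ty": -0.214,"tz": -0.089,"wz": 12.9,"grip": 0},
    {"tx": 0.374,"ty": -0.214,"tz": -0.089,"wz": 12.9,"grip": 0},
    {"tx": 0.434,"ty": -0.474,"tz": -0.06,"wz": 12.9,"grip": 0},
    {"tx": 0.434,"ty": -0.474,"tz": -0.06,"wz": 12.9,"grip": 0},
    {"tx": 0.434,"ty": -0.474,"tz": -0.06,"wz": 12.9,"grip": 0},
    {"tx": 0.434,"ty": -0.474,"tz": -0.06,"wz": 12.9,"grip": 0},
    {"tx": 0.434,"ty": -0.474,"tz": -0.06,"wz": 12.9,"grip": 0},
    {"tx": 0.434,"ty": -0.474,"tz": -0.03,"wz": 12.9,"grip": 0},
    {"tx": 0.434,"ty": -0.474,"tz": -0.03,"wz": 12.9,"grip": 0},
    {"tx": 0.434,"ty": -0.474,"tz": -0.03,"wz": 12.9,"grip": 0},
    {"tx": 0.434,"ty": -0.474,"tz": -0.03,"wz": 12.9,"grip": 0}
  ]
}}

```text
$.series[0]: bad value
```

Run:
```python
from h import *; from plant import r,eyes
s=r.observe(); plan(s,[-.085,.066,.187],[-.085,.066,.138])
f=eyes.grab_frame('wrist'); cv2.imwrite('pics/w1.png',f['image'][:,:,::-1])
T=np.eye(4);T[:3,:3]=R.from_quat(s['eef_rot']).as_matrix();T[:3,3]=s['tool_pos']
w,u,v=cloud(f,T@f['tool_from_camera']); c=to_case(w)
for n,m in (('knob',(c[:,2]>.205)&(abs(c[:,0])<.02)&(c[:,1]<0)),('barrel',(abs(c[:,0])<.03)&(c[:,2]>.18)&(c[:,2]<.22)),('jar',(c[:,2]>.185)&(c[:,0]<-.04)&(c[:,1]>.1))):
    print(n,m.sum(), c[m].mean(0).round(4),c[m].min(0).round(4),c[m].max(0).round(4))
```

```text
case pos [-0.4022 -0.4924  0.2313] F case [ 0.1 -0.1  0.3] t 1.1
[-0.085, 0.066, 0.187] shift [ 0.4338 -0.4736  0.0443] turn [ 0.   -0.   12.89]
[-0.085, 0.066, 0.138] shift [ 0.4338 -0.4736  0.0933] turn [ 0.   -0.   12.89]<stdin>:7: RuntimeWarning: Mean of empty slice.
  ret = um.true_divide(
Traceback (most recent call last):
ValueError: zero-size array to reduction operation minimum which has no identity
```

View pics/w1.png

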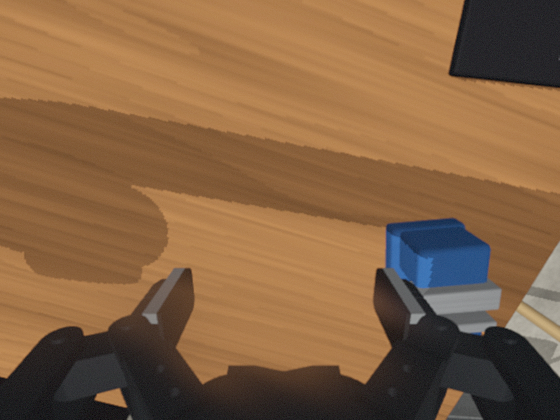

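The move was refused because every row needs all seven keys, so the arm hasn't moved. The picture only shows the open fingers over bare bench at the start pose. I'll send it again with full rows.

>>> {"op": "jog_arm", "data": {
  "series": [
    {"tx": 0.05,"ty": -0.03,"tz": -0.05,"wx": 0,"wy": 0,"wz": 0,"grip": 0},
    {"tx": 0.09,"ty": -0.05,"tz": -0.085,"wx": 0,"wy": 0,"wz": 6,"grip": 0},
    {"tx": 0.374,"ty": -0.214,"tz": -0.089,"wx": 0,"wy": 0,"wz": 12.9,"grip": 0},
    {"tx": 0.374,"ty": -0.214,"tz": -0.089,"wx": 0,"wy": 0,"wz": 12.9,"grip": 0},
    {"tx": 0.374,"ty": -0.214,"tz": -0.089,"wx": 0,"wy": 0,"wz": 12.9,"grip": 0},
    {"tx": 0.374,"ty": -0.214,"tz": -0.089,"wx": 0,"wy": 0,"wz": 12.9,"grip": 0},
    {"tx": 0.374,"ty": -0.214,"tz": -0.089,"wx": 0,"wy": 0,"wz": 12.9,"grip": 0},
    {"tx": 0.374,"ty": -0.214,"tz": -0.089,"wx": 0,"wy": 0,"wz": 12.9,"grip": 0},
    {"tx": 0.374,"ty": -0.214,"tz": -0.089,"wx": 0,"wy": 0,"wz": 12.9,"grip": 0},
    {"tx": 0.434,"ty": -0.474,"tz": -0.06,"wx": 0,"wy": 0,"wz": 12.9,"grip": 0},
    {"tx": 0.434,"ty": -0.474,"tz": -0.06,"wx": 0,"wy": 0,"wz": 12.9,"grip": 0},
    {"tx": 0.434,"ty": -0.474,"tz": -0.06,"wx": 0,"wy": 0,"wz": 12.9,"grip": 0},
    {"tx": 0.434,"ty": -0.474,"tz": -0.06,"wx": 0,"wy": 0,"wz": 12.9,"grip": 0},
    {"tx": 0.434,"ty": -0.474,"tz": -0.06,"wx": 0,"wy": 0,"wz": 12.9,"grip": 0},
    {"tx": 0.434,"ty": -0.474,"tz": -0.06,"wx": 0,"wy": 0,"wz": 12.9,"grip": 0},
    {"tx": 0.434,"ty": -0.474,"tz": -0.03,"wx": 0,"wy": 0,"wz": 12.9,"grip": 0},
    {"tx": 0.434,"ty": -0.474,"tz": -0.03,"wx": 0,"wy": 0,"wz": 12.9,"grip": 0},
    {"tx": 0.434,"ty": -0.474,"tz": -0.03,"wx": 0,"wy": 0,"wz": 12.9,"grip": 0}
  ]
}}

```text
clock: 2.95
tool_pos: [0.4265, 0.066, 0.2614]
eef_rot: [0.998, 0.066, -0.002, -0.016]
force: [0.4, -0.3, 0.1]
grip_width: -0.0003
```

```bash
cat > look.py <<'E'
from h import *; from plant import r,eyes
import sys
def look(name,cam='wrist'):
    s=r.observe(); f=eyes.grab_frame(cam); cv2.imwrite(f'pics/{name}.png',f['image'][:,:,::-1])
    T=None
    if cam=='wrist':
        T=np.eye(4);T[:3,:3]=R.from_quat(s['eef_rot']).as_matrix();T[:3,3]=s['tool_pos'];T=T@f['tool_from_camera']
    w,u,v=cloud(f,T); return s,to_case(w),u,v
def stat(n,c,m):
    print(n,m.sum(),*( [c[m].mean(0).round(4),c[m].min(0).round(4),c[m].max(0).round(4)] if m.any() else []))
E
python3 - <<'E'
from look import *
s,c,u,v=look('w2'); plan(s,[-.085,.066,.187],[-.085,.066,.138]); print(s['grip_width'])
stat('knob',c,(c[:,2]>.205)&(abs(c[:,0])<.03)&(c[:,1]<.02))
stat('jar',c,(c[:,2]>.185)&(c[:,0]<-.04)&(c[:,1]>.1)&(c[:,2]<.2))
E
```

```text
case pos [-0.0832  0.0251  0.2614] F case [ 0.3 -0.4  0.1] t 2.95
[-0.085, 0.066, 0.187] shift [ 0.0003 -0.0385  0.0756] turn [-1.85  0.17  2.73]
[-0.085, 0.066, 0.138] shift [ 0.0004 -0.0369  0.1246] turn [-1.85  0.17  2.73]
-0.00027812788986642336
knob 1204 [-0.002  -0.0403  0.2273] [-0.0118 -0.0524  0.2051] [0.0077 0.0197 0.233 ]
jar 4471 [-0.0789  0.1405  0.1942] [-0.1077  0.1149  0.185 ] [-0.0534  0.1697  0.1969]
```

View pics/w2.png

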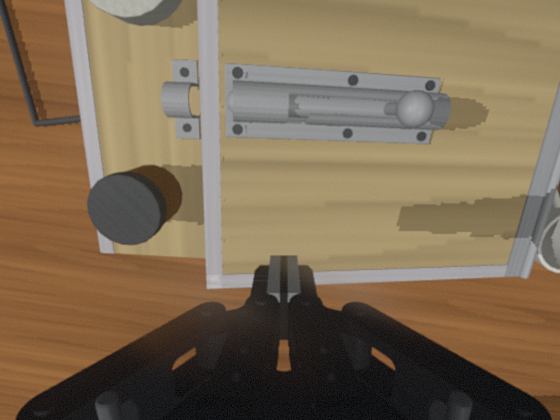

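The closed fingers are over the lid's near side. The jar is at (128,207), the keeper at (180,100) and the knob at (415,108), all as expected. The arm was still moving, so I'll let it settle.

>>> {"op": "jog_arm", "data": {
  "series": [
    {"tx": 0,"ty": 0,"tz": 0,"wx": 0,"wy": 0,"wz": 0,"grip": 0},
    {"tx": 0,"ty": 0,"tz": 0,"wx": 0,"wy": 0,"wz": 0,"grip": 0},
    {"tx": 0,"ty": 0,"tz": 0,"wx": 0,"wy": 0,"wz": 0,"grip": 0}
  ]
}}

```text
clock: 3.3
tool_pos: [0.4272, 0.0666, 0.262]
eef_rot: [0.998, 0.066, -0.001, -0.016]
force: [0.7, -0.4, 0.4]
grip_width: -0.0002
```

Run:
```python
from look import *
s,c,u,v=look('w3'); plan(s,[-.085,.066,.187],[-.085,.066,.138])
stat('knob',c,(c[:,2]>.221)&(abs(c[:,0])<.03)&(c[:,1]<.0))
stat('jar',c,(c[:,2]>.185)&(c[:,0]<-.04)&(c[:,1]>.1)&(c[:,2]<.2))
stat('keeper',c,(abs(c[:,2]-.166)<.006)&(abs(c[:,0])<.04)&(c[:,1]>.095)&(c[:,1]<.13))
```

```text
case pos [-0.0824  0.0256  0.262 ] F case [ 0.7 -0.5  0.4] t 3.3
[-0.085, 0.066, 0.187] shift [-0.0006 -0.038   0.0763] turn [-1.87  0.01  2.79]
[-0.085, 0.066, 0.138] shift [-0.0007 -0.0364  0.1253] turn [-1.87  0.01  2.79]
knob 1139 [-0.002  -0.0408  0.2281] [-0.0119 -0.0527  0.221 ] [ 0.0076 -0.0327  0.233 ]
jar 4436 [-0.0789  0.1405  0.1942] [-0.1078  0.115   0.185 ] [-0.0534  0.1701  0.1969]
keeper 952 [-0.0027  0.1102  0.166 ] [-0.0152  0.0999  0.1601] [0.0095 0.1208 0.17  ]
```

>>> {"op": "jog_arm", "data": {
  "series": [
    {"tx": 0,"ty": -0.02,"tz": 0.01,"wx": -1.9,"wy": 0,"wz": 2.8,"grip": 0},
    {"tx": 0,"ty": -0.038,"tz": 0.03,"wx": -1.9,"wy": 0,"wz": 2.8,"grip": 0},
    {"tx": 0,"ty": -0.038,"tz": 0.05,"wx": -1.9,"wy": 0,"wz": 2.8,"grip": 0},
    {"tx": 0,"ty": -0.038,"tz": 0.065,"wx": -1.9,"wy": 0,"wz": 2.8,"grip": 0},
    {"tx": 0,"ty": -0.038,"tz": 0.074,"wx": -1.9,"wy": 0,"wz": 2.8,"grip": 0},
    {"tx": -0.001,"ty": -0.038,"tz": 0.081,"wx": -1.9,"wy": 0,"wz": 2.8,"grip": 0},
    {"tx": -0.001,"ty": -0.038,"tz": 0.088,"wx": -1.9,"wy": 0,"wz": 2.8,"grip": 0},
    {"tx": -0.001,"ty": -0.037,"tz": 0.095,"wx": -1.9,"wy": 0,"wz": 2.8,"grip": 0},
    {"tx": -0.001,"ty": -0.037,"tz": 0.102,"wx": -1.9,"wy": 0,"wz": 2.8,"grip": 0},
    {"tx": -0.001,"ty": -0.037,"tz": 0.109,"wx": -1.9,"wy": 0,"wz": 2.8,"grip": 0},
    {"tx": -0.001,"ty": -0.037,"tz": 0.114,"wx": -1.9,"wy": 0,"wz": 2.8,"grip": 0},
    {"tx": -0.001,"ty": -0.037,"tz": 0.118,"wx": -1.9,"wy": 0,"wz": 2.8,"grip": 0},
    {"tx": -0.001,"ty": -0.037,"tz": 0.121,"wx": -1.9,"wy": 0,"wz": 2.8,"grip": 0},
    {"tx": -0.001,"ty": -0.037,"tz": 0.121,"wx": -1.9,"wy": 0,"wz": 2.8,"grip": 0}
  ]
}}

```text
clock: 4.75
tool_pos: [0.4264, 0.0676, 0.1423]
eef_rot: [0.998, 0.067, -0.001, -0.017]
force: [-0.2, 1.0, 1.8]
grip_width: 0.0001
```

Run:
```python
from h import *; from plant import r
s=r.observe(); plan(s,[-.085,.066,.140]); print(s['force'])
```

```text
case pos [-0.0831  0.0266  0.1423] F case [-0.1  1.   1.8] t 4.75
[-0.085, 0.066, 0.14] shift [ 0.0001 -0.0393  0.0036] turn [-1.92  0.05  2.9 ]
[-0.1719937   0.95793507  1.82198922]
```

Run:
```python
from plant import r; import numpy as np
s=r.observe(); print(np.round(s['joint_pos'],3),np.round(s['qvel'],3))
```

```text
[ 0.134  0.171 -0.327  1.073  0.033  3.141] [-0.004 -0.001  0.001  0.004 -0.028 -0.   ]
```

Joint 6 is at its limit, which blocked the sideways shift. I'll lift clear and use the tool turned by 90° (tool x along case +y).

```bash
sed -i "s/^Q=.*/Q=R.from_euler('z',YAW+90,degrees=True)*R.from_quat([1,0,0,0])  # tool x=case y, tool y=case x/; s/^C=.*/C=np.array([.510,.048,0])/" h.py
python3 - <<'E'
from h import *; from plant import r
plan(r.observe(),[-.085,.066,.17],[-.085,.066,.139])
E
```

```text
Traceback (most recent call last):
  File "h.py", line 12, in <module>
    RC=R.from_euler('z',YAW,degrees=True)
                        ^^^
NameError: name 'YAW' is not defined
```

```bash
sed -i "s/^C=.*/C=np.array([.510,.048,0]); YAW=4.8/" h.py
python3 - <<'E'
from h import *; from plant import r
plan(r.observe(),[-.085,.066,.17],[-.085,.066,.139])
E
```

```text
case pos [-0.0817  0.0265  0.1423] F case [-0.1  1.   1.8] t 4.75
[-0.085, 0.066, 0.17] shift [-0.0013 -0.0405 -0.0264] turn [ -1.53  -1.46 -87.09]
[-0.085, 0.066, 0.139] shift [-0.0013 -0.0395  0.0046] turn [ -1.53  -1.46 -87.09]
```

>>> {"op": "jog_arm", "data": {
  "series": [
    {"tx": 0,"ty": 0,"tz": -0.03,"wx": 0,"wy": 0,"wz": 0,"grip": 0},
    {"tx": 0,"ty": 0,"tz": -0.03,"wx": -1.5,"wy": -1.5,"wz": -87,"grip": 0},
    {"tx": 0,"ty": 0,"tz": -0.03,"wx": -1.5,"wy": -1.5,"wz": -87,"grip": 0},
    {"tx": 0,"ty": 0,"tz": -0.03,"wx": -1.5,"wy": -1.5,"wz": -87,"grip": 0},
    {"tx": 0,"ty": 0,"tz": -0.03,"wx": -1.5,"wy": -1.5,"wz": -87,"grip": 0},
    {"tx": 0,"ty": 0,"tz": -0.03,"wx": -1.5,"wy": -1.5,"wz": -87,"grip": 0},
    {"tx": 0,"ty": 0,"tz": -0.03,"wx": -1.5,"wy": -1.5,"wz": -87,"grip": 0},
    {"tx": 0,"ty": 0,"tz": -0.03,"wx": -1.5,"wy": -1.5,"wz": -87,"grip": 0},
    {"tx": 0,"ty": 0,"tz": -0.03,"wx": -1.5,"wy": -1.5,"wz": -87,"grip": 0},
    {"tx": 0,"ty": 0,"tz": -0.03,"wx": -1.5,"wy": -1.5,"wz": -87,"grip": 0},
    {"tx": 0,"ty": 0,"tz": -0.03,"wx": -1.5,"wy": -1.5,"wz": -87,"grip": 0},
    {"tx": 0,"ty": 0,"tz": -0.03,"wx": -1.5,"wy": -1.5,"wz": -87,"grip": 0},
    {"tx": 0,"ty": 0,"tz": -0.03,"wx": -1.5,"wy": -1.5,"wz": -87,"grip": 0},
    {"tx": 0,"ty": 0,"tz": -0.03,"wx": -1.5,"wy": -1.5,"wz": -87,"grip": 0},
    {"tx": 0,"ty": -0.03,"tz": -0.03,"wx": -1.5,"wy": -1.5,"wz": -87,"grip": 0},
    {"tx": -0.001,"ty": -0.04,"tz": -0.027,"wx": -1.5,"wy": -1.5,"wz": -87,"grip": 0},
    {"tx": -0.001,"ty": -0.04,"tz": -0.027,"wx": -1.5,"wy": -1.5,"wz": -87,"grip": 0}
  ]
}}

```text
clock: 6.45
tool_pos: [0.419, 0.1062, 0.1695]
eef_rot: [0.677, 0.736, -0.002, -0.001]
force: [0.1, -0.6, 0.4]
grip_width: -0.0002
```

Run:
```python
from h import *; from plant import r
s=r.observe(); print(np.round(s['joint_pos'],3)); plan(s,[-.085,.066,.142],[-.085,.066,.137])
```

```text
[ 2.490e-01  1.510e-01 -2.740e-01  1.150e+00 -1.000e-03  1.737e+00]
case pos [-0.0858  0.0656  0.1695] F case [ 0.1 -0.6  0.4] t 6.45
[-0.085, 0.066, 0.142] shift [0.0005 0.0009 0.0275] turn [-0.22  0.11 -0.03]
[-0.085, 0.066, 0.137] shift [0.0005 0.0009 0.0325] turn [-0.22  0.11 -0.03]
```

Now on target. I'll press down at the edge.

>>> {"op": "jog_arm", "data": {
  "series": [
    {"tx": 0,"ty": 0,"tz": 0.013,"wx": 0,"wy": 0,"wz": 0,"grip": 0},
    {"tx": 0,"ty": 0,"tz": 0.019,"wx": 0,"wy": 0,"wz": 0,"grip": 0},
    {"tx": 0,"ty": 0,"tz": 0.023,"wx": 0,"wy": 0,"wz": 0,"grip": 0},
    {"tx": 0,"ty": 0,"tz": 0.026,"wx": 0,"wy": 0,"wz": 0,"grip": 0},
    {"tx": 0,"ty": 0,"tz": 0.028,"wx": 0,"wy": 0,"wz": 0,"grip": 0},
    {"tx": 0,"ty": 0,"tz": 0.03,"wx": 0,"wy": 0,"wz": 0,"grip": 0},
    {"tx": 0,"ty": 0,"tz": 0.031,"wx": 0,"wy": 0,"wz": 0,"grip": 0},
    {"tx": 0,"ty": 0,"tz": 0.032,"wx": 0,"wy": 0,"wz": 0,"grip": 0},
    {"tx": 0,"ty": 0,"tz": 0.032,"wx": 0,"wy": 0,"wz": 0,"grip": 0}
  ]
}}

```text
clock: 7.35
tool_pos: [0.4195, 0.1052, 0.1398]
eef_rot: [0.678, 0.735, -0.001, 0.0]
force: [-5.2, -1.8, 15.9]
grip_width: -0.0001
```

The tip stopped at z = 0.1398 with 16 N against 3–6 N to move the lid, so it is shut. I'll lift and move above the spot behind the knob.

Run:
```python
from h import *; from plant import r
s=r.observe(); plan(s,[-.085,.066,.25],[0,-.09,.25])
```

```text
case pos [-0.0854  0.0645  0.1398] F case [-5.3 -1.4 15.9] t 7.35
[-0.085, 0.066, 0.25] shift [ 0.0012  0.0002 -0.1102] turn [-0.1   0.11 -0.14]
[0, -0.09, 0.25] shift [-0.1545  0.0856 -0.11  ] turn [-0.1   0.11 -0.14]
```

>>> {"op": "jog_arm", "data": {
  "series": [
    {"tx": 0,"ty": 0,"tz": -0.05,"wx": 0,"wy": 0,"wz": 0,"grip": 0},
    {"tx": 0,"ty": 0,"tz": -0.11,"wx": 0,"wy": 0,"wz": 0,"grip": 0},
    {"tx": 0,"ty": 0,"tz": -0.11,"wx": 0,"wy": 0,"wz": 0,"grip": 0},
    {"tx": -0.154,"ty": 0.086,"tz": -0.11,"wx": 0,"wy": 0,"wz": 0,"grip": 0},
    {"tx": -0.154,"ty": 0.086,"tz": -0.11,"wx": 0,"wy": 0,"wz": 0,"grip": 0},
    {"tx": -0.154,"ty": 0.086,"tz": -0.11,"wx": 0,"wy": 0,"wz": 0,"grip": 0},
    {"tx": -0.154,"ty": 0.086,"tz": -0.11,"wx": 0,"wy": 0,"wz": 0,"grip": 0},
    {"tx": -0.154,"ty": 0.086,"tz": -0.11,"wx": 0,"wy": 0,"wz": 0,"grip": 0},
    {"tx": -0.154,"ty": 0.086,"tz": -0.11,"wx": 0,"wy": 0,"wz": 0,"grip": 0},
    {"tx": -0.154,"ty": 0.086,"tz": -0.11,"wx": 0,"wy": 0,"wz": 0,"grip": 0}
  ]
}}

```text
clock: 8.35
tool_pos: [0.5174, -0.0401, 0.2475]
eef_rot: [0.677, 0.736, -0.002, -0.001]
force: [-0.5, 0.4, -0.6]
grip_width: -0.0001
```

```bash
cat > chk.py <<'E'
from look import *
def chk(name,cam):
    s,c,u,v=look(name,cam)
    m=((abs(c[:,0]-.1)<.02)|(abs(c[:,0]+.1)<.025))&(c[:,1]>-.15)&(c[:,1]<.07)&(abs(c[:,2]-.145)<.02)
    d=(abs(c[:,0])<.1)&(c[:,1]>.128)&(c[:,1]<.18)&(abs(c[:,2]-.14)<.008)&(abs(c[:,0])<.03)
    print(cam,'lid slope',np.polyfit(c[m,1]+.196,c[m,2],1).round(4) if m.sum()>50 else m.sum(),'edge z',np.median(c[m&(c[:,1]>.03),2]),'deck z',np.median(c[d,2]))
    stat('keeper',c,(abs(c[:,2]-.166)<.006)&(abs(c[:,0])<.025)&(c[:,1]>.095)&(c[:,1]<.13))
    stat('knob',c,(c[:,2]>.188)&(c[:,2]<.21)&(abs(c[:,0])<.03)&(c[:,1]<.06)&(c[:,1]>-.06))
    return s
E
python3 - <<'E'
from chk import *
chk('t4','top');s=chk('w4','wrist')
plan(s,[0,-.07,.175])
im=cv2.imread('pics/t4.png'); cv2.imwrite('pics/t4c.png',cv2.resize(im[140:290,180:380],None,fx=3,fy=3))
E
```

```text
top lid slope [-0.0006  0.1403] edge z 0.14021131400858702 deck z 0.14024300035631648
keeper 65 [0.0028 0.1086 0.1658] [-0.0095  0.0989  0.1603] [0.0151 0.1185 0.1713]
knob 45 [ 0.0028 -0.0326  0.1987] [-0.0052 -0.0424  0.1914] [ 0.0119 -0.0234  0.2048]
wrist lid slope [0.0009 0.1403] edge z 0.14052525667213484 deck z nan
keeper 0
knob 812 [-0.0004 -0.0302  0.1997] [-0.0098 -0.0405  0.1921] [ 0.0096 -0.0211  0.2042]
case pos [ 0.     -0.0882  0.2478] F case [-0.1  0.3 -0.9] t 8.4
[0, -0.07, 0.175] shift [0.0183 0.0002 0.0727] turn [-0.21  0.07 -0.04]
  return _methods._mean(a, axis=axis, dtype=dtype,
  ret = ret.dtype.type(ret / rcount)
```

View pics/w4.png

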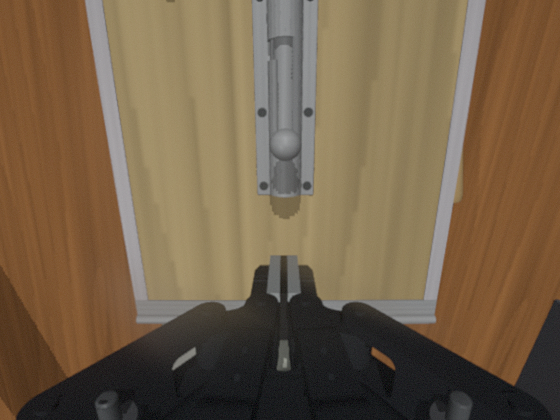

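The lid slope is about 0 and the lid is level with the deck at 0.140, so it is shut. The knob at (285,143) is straight ahead of the fingers at (284,280). Next I'll go down behind it and push.

>>> {"op": "jog_arm", "data": {
  "series": [
    {"tx": 0.018,"ty": 0,"tz": 0.03,"wx": 0,"wy": 0,"wz": 0,"grip": 0},
    {"tx": 0.018,"ty": 0,"tz": 0.055,"wx": 0,"wy": 0,"wz": 0,"grip": 0},
    {"tx": 0.018,"ty": 0,"tz": 0.068,"wx": 0,"wy": 0,"wz": 0,"grip": 0},
    {"tx": 0.018,"ty": 0,"tz": 0.068,"wx": 0,"wy": 0,"wz": 0,"grip": 0},
    {"tx": 0.028,"ty": 0,"tz": 0.068,"wx": 0,"wy": 0,"wz": 0,"grip": 0},
    {"tx": 0.036,"ty": 0,"tz": 0.068,"wx": 0,"wy": 0,"wz": 0,"grip": 0},
    {"tx": 0.044,"ty": 0,"tz": 0.068,"wx": 0,"wy": 0,"wz": 0,"grip": 0},
    {"tx": 0.052,"ty": 0,"tz": 0.068,"wx": 0,"wy": 0,"wz": 0,"grip": 0},
    {"tx": 0.058,"ty": 0,"tz": 0.068,"wx": 0,"wy": 0,"wz": 0,"grip": 0},
    {"tx": 0.064,"ty": 0,"tz": 0.068,"wx": 0,"wy": 0,"wz": 0,"grip": 0},
    {"tx": 0.07,"ty": 0,"tz": 0.068,"wx": 0,"wy": 0,"wz": 0,"grip": 0},
    {"tx": 0.076,"ty": 0,"tz": 0.068,"wx": 0,"wy": 0,"wz": 0,"grip": 0},
    {"tx": 0.08,"ty": 0,"tz": 0.068,"wx": 0,"wy": 0,"wz": 0,"grip": 0},
    {"tx": 0.084,"ty": 0,"tz": 0.068,"wx": 0,"wy": 0,"wz": 0,"grip": 0},
    {"tx": 0.088,"ty": 0,"tz": 0.068,"wx": 0,"wy": 0,"wz": 0,"grip": 0},
    {"tx": 0.088,"ty": 0,"tz": 0.068,"wx": 0,"wy": 0,"wz": 0,"grip": 0}
  ]
}}

```text
clock: 10.05
tool_pos: [0.5104, 0.0475, 0.1795]
eef_rot: [0.677, 0.736, -0.002, -0.001]
force: [0.2, -1.6, 0.2]
grip_width: -0.0001
```

Run:
```python
from chk import *
s=chk('w5','wrist'); plan(s,[0,.008,.18])
```

```text
wrist lid slope [0.0005 0.1404] edge z 0.1404768789496451 deck z 0.1405125560961205
keeper 2954 [-0.0008  0.1088  0.1656] [-0.0133  0.095   0.16  ] [0.0114 0.1203 0.17  ]
knob 2838 [-0.0006  0.0153  0.2   ] [-0.0143  0.0045  0.188 ] [0.0129 0.0297 0.21  ]
case pos [ 0.0003 -0.0005  0.1795] F case [ 0.1 -1.6  0.2] t 10.05
[0, 0.008, 0.18] shift [ 0.0085 -0.0003 -0.0005] turn [-0.21  0.03 -0.08]
```

View pics/w5.png

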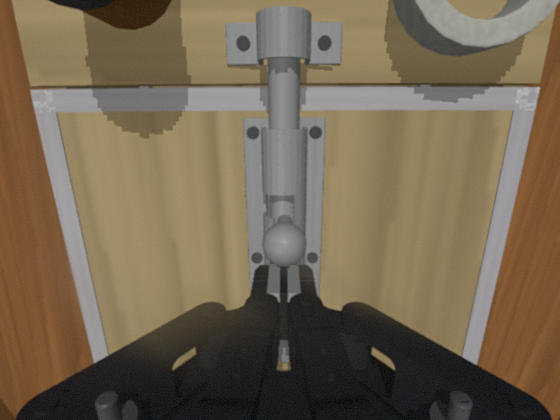

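The bolt (285,95) reaches the keeper and the knob (285,243) is at case y ≈ 0.020, so about 9 mm remain. I'll push on gently.

>>> {"op": "jog_arm", "data": {
  "series": [
    {"tx": 0.003,"ty": 0,"tz": 0,"wx": 0,"wy": 0,"wz": 0,"grip": 0},
    {"tx": 0.006,"ty": 0,"tz": 0,"wx": 0,"wy": 0,"wz": 0,"grip": 0},
    {"tx": 0.008,"ty": 0,"tz": 0,"wx": 0,"wy": 0,"wz": 0,"grip": 0},
    {"tx": 0.009,"ty": 0,"tz": 0,"wx": 0,"wy": 0,"wz": 0,"grip": 0},
    {"tx": 0.01,"ty": 0,"tz": 0,"wx": 0,"wy": 0,"wz": 0,"grip": 0},
    {"tx": 0.01,"ty": 0,"tz": 0,"wx": 0,"wy": 0,"wz": 0,"grip": 0}
  ]
}}

```text
clock: 10.7
tool_pos: [0.5095, 0.0565, 0.1795]
eef_rot: [0.678, 0.735, -0.002, -0.001]
force: [-0.5, -3.0, -1.3]
grip_width: -0.0002
```

>>> {"op": "jog_arm", "data": {
  "series": [
    {"tx": 0.001,"ty": 0,"tz": 0,"wx": 0,"wy": 0,"wz": 0,"grip": 0},
    {"tx": 0.002,"ty": 0,"tz": 0,"wx": 0,"wy": 0,"wz": 0,"grip": 0},
    {"tx": 0.002,"ty": 0,"tz": 0,"wx": 0,"wy": 0,"wz": 0,"grip": 0}
  ]
}}

```text
clock: 11.0
tool_pos: [0.5094, 0.0568, 0.1795]
eef_rot: [0.678, 0.735, -0.003, 0.001]
force: [-1.1, -8.1, -0.3]
grip_width: 0.0004
```

Run:
```python
from chk import *
s=chk('w6','wrist'); plan(s)
```

```text
wrist lid slope [0.0004 0.1403] edge z 0.1404477679580861 deck z 0.1406023189665948
keeper 3193 [-0.0008  0.1108  0.1652] [-0.0131  0.095   0.16  ] [0.0117 0.1292 0.17  ]
knob 2785 [-0.0006  0.0246  0.2001] [-0.0144  0.014   0.188 ] [0.0128 0.0386 0.21  ]
case pos [0.0002 0.0089 0.1795] F case [-1.8 -8.  -0.3] t 11.0
```

The bolt is fully home: the knob is at case y = 0.0286, with 8 N and no more travel. Now I'll back off, lift, and go round to the +x side.

>>> {"op": "jog_arm", "data": {
  "series": [
    {"tx": -0.012,"ty": 0,"tz": 0,"wx": 0,"wy": 0,"wz": 0,"grip": 0},
    {"tx": -0.02,"ty": 0,"tz": -0.01,"wx": 0,"wy": 0,"wz": 0,"grip": 0},
    {"tx": -0.02,"ty": 0,"tz": -0.05,"wx": 0,"wy": 0,"wz": 0,"grip": 0},
    {"tx": -0.02,"ty": 0,"tz": -0.05,"wx": 0,"wy": 0,"wz": 0,"grip": 0},
    {"tx": 0.018,"ty": 0.048,"tz": -0.05,"wx": 0,"wy": 0,"wz": 0,"grip": 0},
    {"tx": 0.018,"ty": 0.048,"tz": -0.05,"wx": 0,"wy": 0,"wz": 0,"grip": 0},
    {"tx": 0.018,"ty": 0.048,"tz": -0.05,"wx": 0,"wy": 0,"wz": 0,"grip": 0},
    {"tx": 0.018,"ty": 0.048,"tz": -0.05,"wx": 0,"wy": 0,"wz": 0,"grip": 0}
  ]
}}

```text
clock: 11.85
tool_pos: [0.5558, 0.0806, 0.2295]
eef_rot: [0.678, 0.736, -0.002, -0.001]
force: [-1.2, -0.5, -0.1]
grip_width: -0.0001
```

Run:
```python
from chk import *
s=chk('w7','wrist'); plan(s,[.045,.0285,.176],[.024,.0285,.176],[-.006,.0285,.176],[-.012,.0285,.170])
```

```text
wrist lid slope [-0.0006  0.1406] edge z 0.1404542814682063 deck z 0.14064550064860157
keeper 1623 [0.0002 0.111  0.1651] [-0.013  0.095  0.16 ] [0.0117 0.1298 0.1697]
knob 820 [0.001  0.0308 0.199 ] [-0.0098  0.0195  0.1881] [0.0094 0.0386 0.204 ]
case pos [0.0484 0.0287 0.2295] F case [-1.2 -0.5 -0.1] t 11.85
[0.045, 0.0285, 0.176] shift [-0.0001 -0.0032  0.0535] turn [-0.22  0.07 -0.1 ]
[0.024, 0.0285, 0.176] shift [-0.0001 -0.0242  0.0536] turn [-0.22  0.07 -0.1 ]
[-0.006, 0.0285, 0.176] shift [-0.0002 -0.0542  0.0537] turn [-0.22  0.07 -0.1 ]
[-0.012, 0.0285, 0.17] shift [-0.0002 -0.0602  0.0597] turn [-0.22  0.07 -0.1 ]
```

>>> {"op": "jog_arm", "data": {
  "series": [
    {"tx": 0,"ty": 0,"tz": 0.03,"wx": 0,"wy": 0,"wz": 0,"grip": 0},
    {"tx": 0,"ty": 0,"tz": 0.053,"wx": 0,"wy": 0,"wz": 0,"grip": 0},
    {"tx": 0,"ty": 0,"tz": 0.053,"wx": 0,"wy": 0,"wz": 0,"grip": 0},
    {"tx": 0,"ty": -0.012,"tz": 0.053,"wx": 0,"wy": 0,"wz": 0,"grip": 0},
    {"tx": 0,"ty": -0.019,"tz": 0.053,"wx": 0,"wy": 0,"wz": 0,"grip": 0},
    {"tx": 0,"ty": -0.024,"tz": 0.053,"wx": 0,"wy": 0,"wz": 0,"grip": 0},
    {"tx": 0,"ty": -0.029,"tz": 0.053,"wx": 0,"wy": 0,"wz": 0,"grip": 0},
    {"tx": 0,"ty": -0.034,"tz": 0.053,"wx": 0,"wy": 0,"wz": 0,"grip": 0},
    {"tx": 0,"ty": -0.039,"tz": 0.053,"wx": 0,"wy": 0,"wz": 0,"grip": 0}
  ]
}}

```text
clock: 12.8
tool_pos: [0.5173, 0.0774, 0.1772]
eef_rot: [0.678, 0.735, -0.001, -0.0]
force: [1.2, -0.4, 0.9]
grip_width: 0.0003
```

Run:
```python
from chk import *
s=chk('w8','wrist'); plan(s,[-.006,.0285,.176])
```

```text
wrist lid slope [-0.0004  0.1405] edge z 0.1404254671385933 deck z 0.14056538256639103
keeper 2893 [-0.0005  0.1112  0.165 ] [-0.0131  0.0952  0.16  ] [0.0113 0.1294 0.1701]
knob 2846 [-0.0022  0.0343  0.198 ] [-0.0242  0.0208  0.188 ] [0.0223 0.0401 0.21  ]
case pos [0.0097 0.0287 0.1772] F case [ 1.2 -0.5  0.9] t 12.8
[-0.006, 0.0285, 0.176] shift [-0.0002 -0.0157  0.0012] turn [-0.1   0.09 -0.13]
```

View pics/w8.png

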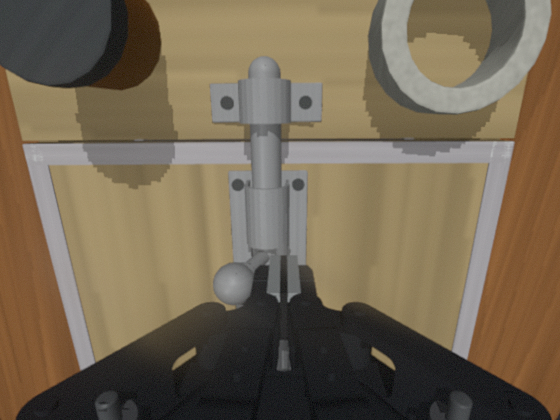

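The bolt tip (264,70) shows past the keeper, and the knob (235,283) is tilting to -x with only about 1 N. I'll continue sideways, then press down from above.

>>> {"op": "jog_arm", "data": {
  "series": [
    {"tx": 0,"ty": -0.004,"tz": 0,"wx": 0,"wy": 0,"wz": 0,"grip": 0},
    {"tx": 0,"ty": -0.008,"tz": 0,"wx": 0,"wy": 0,"wz": 0,"grip": 0},
    {"tx": 0,"ty": -0.012,"tz": 0.001,"wx": 0,"wy": 0,"wz": 0,"grip": 0},
    {"tx": 0,"ty": -0.016,"tz": 0.002,"wx": 0,"wy": 0,"wz": 0,"grip": 0},
    {"tx": 0,"ty": -0.02,"tz": 0.004,"wx": 0,"wy": 0,"wz": 0,"grip": 0},
    {"tx": 0,"ty": -0.022,"tz": 0.005,"wx": 0,"wy": 0,"wz": 0,"grip": 0},
    {"tx": 0,"ty": -0.022,"tz": 0.005,"wx": 0,"wy": 0,"wz": 0,"grip": 0},
    {"tx": 0,"ty": -0.022,"tz": -0.02,"wx": 0,"wy": 0,"wz": 0,"grip": 0},
    {"tx": 0,"ty": -0.022,"tz": -0.025,"wx": 0,"wy": 0,"wz": 0,"grip": 0},
    {"tx": 0,"ty": -0.045,"tz": -0.025,"wx": 0,"wy": 0,"wz": 0,"grip": 0},
    {"tx": 0,"ty": -0.049,"tz": -0.025,"wx": 0,"wy": 0,"wz": 0,"grip": 0},
    {"tx": 0,"ty": -0.049,"tz": -0.025,"wx": 0,"wy": 0,"wz": 0,"grip": 0}
  ]
}}

```text
clock: 14.05
tool_pos: [0.4678, 0.0734, 0.2016]
eef_rot: [0.678, 0.735, -0.002, -0.001]
force: [0.0, 0.4, -0.0]
grip_width: -0.0
```

Run:
```python
from look import *
s,c,u,v=look('s9','scene'); plan(s,[-.04,.0285,.185],[-.04,.0285,.169])
stat('knob',c,(c[:,2]>.15)&(c[:,2]<.2)&(c[:,0]>-.05)&(c[:,0]<-.016)&(c[:,1]<.045)&(c[:,1]>0.01))
```

```text
case pos [-0.0399  0.0288  0.2016] F case [ 0.1  0.4 -0. ] t 14.05
[-0.04, 0.0285, 0.185] shift [-0.0003 -0.      0.0166] turn [-0.19  0.09 -0.11]
[-0.04, 0.0285, 0.169] shift [-0.0003  0.      0.0326] turn [-0.19  0.09 -0.11]
knob 69 [-0.0267  0.0308  0.1758] [-0.037   0.0218  0.1654] [-0.0164  0.0403  0.183 ]
```

>>> {"op": "jog_arm", "data": {
  "series": [
    {"tx": 0,"ty": 0,"tz": 0.012,"wx": 0,"wy": 0,"wz": 0,"grip": 0},
    {"tx": 0,"ty": 0,"tz": 0.018,"wx": 0,"wy": 0,"wz": 0,"grip": 0},
    {"tx": 0,"ty": 0,"tz": 0.022,"wx": 0,"wy": 0,"wz": 0,"grip": 0},
    {"tx": 0,"ty": 0,"tz": 0.026,"wx": 0,"wy": 0,"wz": 0,"grip": 0},
    {"tx": 0,"ty": 0,"tz": 0.029,"wx": 0,"wy": 0,"wz": 0,"grip": 0},
    {"tx": 0,"ty": 0,"tz": 0.031,"wx": 0,"wy": 0,"wz": 0,"grip": 0},
    {"tx": 0,"ty": 0,"tz": 0.033,"wx": 0,"wy": 0,"wz": 0,"grip": 0},
    {"tx": 0,"ty": 0,"tz": 0.034,"wx": 0,"wy": 0,"wz": 0,"grip": 0},
    {"tx": 0,"ty": 0,"tz": 0.034,"wx": 0,"wy": 0,"wz": 0,"grip": 0}
  ]
}}

```text
clock: 15.0
tool_pos: [0.4685, 0.0734, 0.1685]
eef_rot: [0.678, 0.735, -0.001, -0.0]
force: [-1.2, -0.7, 4.1]
grip_width: 0.0
```

>>> {"op": "jog_arm", "data": {
  "series": [
    {"tx": 0,"ty": 0,"tz": 0.001,"wx": 0,"wy": 0,"wz": 0,"grip": 0},
    {"tx": 0,"ty": 0,"tz": 0.002,"wx": 0,"wy": 0,"wz": 0,"grip": 0},
    {"tx": 0,"ty": 0,"tz": 0.002,"wx": 0,"wy": 0,"wz": 0,"grip": 0}
  ]
}}

```text
clock: 15.3
tool_pos: [0.4686, 0.0734, 0.168]
eef_rot: [0.678, 0.735, -0.001, 0.0]
force: [-4.2, -0.4, 12.5]
grip_width: -0.0001
```

It is against a firm stop: 12.5 N at z = 0.168, where the knob top is expected at about 0.169. I'll retreat straight up and check.

>>> {"op": "jog_arm", "data": {
  "series": [
    {"tx": 0,"ty": 0,"tz": -0.03,"wx": 0,"wy": 0,"wz": 0,"grip": 0},
    {"tx": 0,"ty": 0,"tz": -0.08,"wx": 0,"wy": 0,"wz": 0,"grip": 0},
    {"tx": 0,"ty": 0,"tz": -0.12,"wx": 0,"wy": 0,"wz": 0,"grip": 0},
    {"tx": -0.06,"ty": 0,"tz": -0.12,"wx": 0,"wy": 0,"wz": 0,"grip": 0},
    {"tx": -0.06,"ty": 0,"tz": -0.12,"wx": 0,"wy": 0,"wz": 0,"grip": 0},
    {"tx": -0.06,"ty": 0,"tz": -0.12,"wx": 0,"wy": 0,"wz": 0,"grip": 0},
    {"tx": -0.06,"ty": 0,"tz": -0.12,"wx": 0,"wy": 0,"wz": 0,"grip": 0}
  ]
}}

```text
clock: 16.0
tool_pos: [0.4731, 0.014, 0.2852]
eef_rot: [0.678, 0.735, -0.002, -0.001]
force: [0.5, 0.9, -0.3]
grip_width: -0.0003
```

Run:
```python
from chk import *
from plant import spotter
for cam in ('wrist','scene'):
    s=chk(cam+'10',cam)
    s,c,u,v=look(cam+'11',cam)
    stat('knob down',c,(c[:,2]>.15)&(c[:,2]<.19)&(c[:,0]>-.06)&(c[:,0]<-.022)&(c[:,1]<.06)&(c[:,1]>0))
    stat('jar',c,(c[:,2]>.185)&(c[:,2]<.2)&(c[:,0]<-.04)&(c[:,1]>.1))
for q in ('tape_mid','jar_mid','glue_mid','mug_mid','file_grip','saw_mid'):
    print(q,[np.round(d['at'],3).tolist() for d in spotter.search_frame(q,'scene')[:1]])
```

```text
wrist lid slope [0.0007 0.1402] edge z 0.14044851042679798 deck z 0.14039682554038346
keeper 1154 [-0.0018  0.1098  0.1653] [-0.0133  0.095   0.16  ] [0.0107 0.1256 0.1702]
knob 0
knob down 548 [-0.0362  0.029   0.1655] [-0.0476  0.0194  0.1582] [-0.0224  0.038   0.1705]
jar 174 [-0.0795  0.1162  0.1897] [-0.093   0.115   0.1851] [-0.0673  0.1187  0.1947]
scene lid slope [-0.0003  0.141 ] edge z 0.1408567452926933 deck z 0.14120999081320276
keeper 88 [0.006  0.1118 0.1652] [-0.0076  0.0955  0.16  ] [0.0168 0.1299 0.1709]
knob 0
knob down 54 [-0.0315  0.0307  0.1645] [-0.0421  0.0221  0.1565] [-0.0234  0.0406  0.1709]
jar 1103 [-1.0969  0.6384  0.1929] [-1.564   0.1004  0.185 ] [-0.0466  1.5144  0.2   ]
tape_mid [[0.604, 0.196, 0.159]]
jar_mid [[0.439, 0.184, 0.179]]
glue_mid [[0.555, -0.23, 0.076]]
mug_mid [[0.429, -0.231, 0.068]]
file_grip [[0.718, 0.011, 0.021]]
saw_mid [[0.565, 0.375, 0.008]]
```

View pics/wrist10.png

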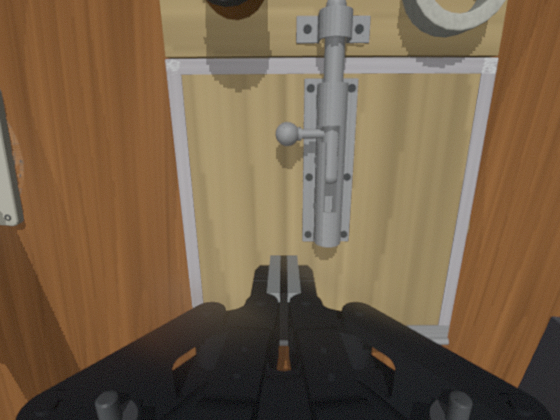

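The handle lies over at (287,133) in the notch, with the bolt through the keeper and the lid flush. The knob is near case x ≈ -0.037, y ≈ 0.029, with its top at about 0.170. Handing in.

```bash
python3 -c "
from plant import job_done; print(job_done())"
```

```text
the job is handed in; nothing more can be done
None
```

The lid is shut, the bolt is fully home in the keeper, and the handle lies over in the end notch. The job was handed in at about 16 s of the 45 s allowed.

- **Lid:** I pressed it at the marked edge spot until it stopped at z = 0.1398 with 16 N. Afterwards its slope measured about 0, level with the deck to within 0.5 mm.
- **Bolt:** I pushed the knob until it stopped at 8 N. The knob was then at case y ≈ 0.029 m, which is full travel, and the bolt tip showed past the keeper.
- **Handle:** I pushed it sideways, then pressed it down from above to a firm stop at 12.5 N. The wrist camera put the knob near case x = -0.037 m, with its top at about z = 0.170 m. I didn't test the lock by pushing the bolt back.
- **Everything else:** The tape, jar, glue, mug, file and saw measured within about 3 mm of their starting positions, which is within the detector's error.

- **What went wrong:** My first move was refused because its rows were incomplete, and nothing moved. The first press landed about 40 mm short of the edge spot because joint 6 reached its range limit. I turned the gripper 90° and pressed again at the right place.
- **Camera disagreement:** The cameras differed by a few millimetres in the case's x direction. The scene view put the knob and keeper 5 to 8 mm further to +x than the wrist view. It sees only one side of them, so I went by the wrist view.

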